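# Clamp a split wooden trivet with a one-hand ratchet clamp

### The arm

A 7-joint arm with a two-finger parallel gripper is mounted at the origin on a cart in front of the work surface, level with it; the furniture and walls round the work are solid. World frame = base frame: x ahead of the robot, y to its left, z up, the work surface at z = 0. Lengths are in m, angles in rad, forces in N, time in s.
With the tool pointing down it reaches from about 0.425 to 0.925 m from the base axis. Payload 6.8 kg.
Tool frame: the origin (TCP) lies at the very end of the fingers, on their centre line; the grasp point (between the pads) lies 19 mm behind it; z points along the fingers, y is the line along which they close (so a half turn about z gives the same grasp; the last joint's range is limited). The gripper opens to 85 mm and grips with 20 to 120 N. Pads are 22 mm wide; open, the fingers measure 114 mm over their backs; the gripper's body (76 mm by 85 mm) begins 54 mm behind the grasp point. The pads swing forward as they close: fully open they stand 13 mm farther back than shut.
Start: joints at [-1.398, 0.477, 0.022, 1.555, -0.011, 1.109, -0.083], TCP at [0.187, 0.649, 0.231] pointing down, gripper open.
Joint ranges: [-2.96, 2.96], [-0.34, 2.1], [-1.41, 1.46], [0.24, 2.44], [-1.37, 4.51], [0.17, 1.92], [-2.96, 2.96]. Speed limits (rad/s): [2.39, 2.39, 3.14, 3.14, 3.14, 3.14, 3.14].

### API

Orientations are given as a unit quaternion [w, x, y, z].
In Python, from station import bot gives the robot as it stands. The module is installed in compiled form; this text tells all that it offers.
- The arm moves only by the shell command python3 -m jog 'ROWS' [OPENING] [FORCE]. ROWS is JSON, a list of rows, each a list of 4 numbers: the shift along the tool's x, y, z in cm, then the turn about the tool's z in rad. In form: [[x, y, z, spin], ...]. A call has 1 to 20 rows; each row is the pose to reach, as a shift and turn from the pose commanded when the call began, along the tool's axes at that moment; what a row does not reach only later rows make up. A row lasts 1/12 s, in which the tool goes at most 41.7 mm and 7.16 degrees, less where a joint would pass 70% of its speed; a pose out of reach is approached as far as the arm can. A call with a gripper value outside its range is refused whole. OPENING is the closure, from -1 (fully open) to 1 (shut), set as the call begins (- or left out, the last holds). The fingers move at their own pace and stop on an object; FORCE is the grip in N (left out, the last holds). Time passes only in rows, so rows that repeat a pose let the fingers close. It gives the time, the measured TCP pose, the force, the opening and the grip force at its end, in the units of the state.
- bot.get_obs(): the state, without advancing time (a new reading comes with each control period).
- bot.read_camera(name): name is "scene" or "side" or "wrist"; returns a dict with "pixels" (480x640x3 uint8, red, green, blue), "depth" (480x640 float32, m along the optical axis (not along the pixel's ray), 0 where there is no reading), "fovy" (degrees; the focal length in pixels is half the picture's height over the tangent of half this angle, whatever the lens; pixels are square), "cx", "cy" (the principal point, pixels), "pose" (4x4, takes a point from camera to world coordinates). Camera axes: x right, y down, z forward; pixel columns grow to the right and rows downward; lengths in m; the calibration is good to about 2 mm. A picture is of the moment at which its call begins.
- bot.hand_in(): hands the job in; it is judged then, once.
The state is a dict: "t": time; "q": joint angles; "joint_vel": joint speeds; "joint_torque": joint torques, N m; "eef_pos": TCP position; "tool_rot": TCP orientation; "contact_force": force on the tool from outside, world axes, zero at the start; "torque": the same for the moment, N m; "gripper_width": opening from 0.0 (shut) to 1.0 (fully open); "grasp_force": force on a finger pad.
Only numpy, scipy, OpenCV 4.12 (cv2) and the standard library are available. Lean on these libraries where they do the work, as an engineer would, in place of code of your own. Each camera call takes 0.05 s, during which the arm holds its last target. There are 200 camera calls.

### The job

A small wooden trivet has split in two; one half already lies in the ratchet clamp. Pick up the other half gently (soft wood: grip it with less than 45 N), set it on the clamp's bed between that half and the jaw and let go of it, then work the jaw forward only by squeezing the clamp's trigger again and again until the jaw presses the two halves tightly together and its gauge pin shows green but no red, never forcing the pressure far into the red. Finish while still holding the trigger squeezed, and leave the mug, jam jar, salt shaker and wooden spoon as they are.

Things in the scene. Friction and masses are not known exactly. Their poses are not given: they have to be found in the camera images.
- clamp: One-hand ratchet clamp on a dark wooden base 74 x 355 x 12 mm, fixed to the worktop. Origin on the base's underside, z up; y runs along the clamp the way the jaw advances. All clamp measures are in this frame, in mm. Base from y=-165 to 190; fixed grey jaw: inner face at y=165, top z=65; moving orange jaw head 46 wide, top z=66; orange housing y=-127 to -35, 42 wide, top z=90.
- seat (a point): On top of the wooden bed, x=0, y=90, z=30 mm of the clamp: where the middle of the loose half's underside lies once the halves are pressed together. The bed is 36 wide, from y=75 to 165, top z=30; beside it the base's top is at z=12.
- handle (a point): Middle of the top of the rigid black handle (orange band) above the housing: x -12 to 12, y -102 to -92, up to z=151 mm of the clamp. The black trigger stands in front of it.
- grip (a point): x=0, y=-87, z=128 mm of the clamp: 15 mm before the handle's rear face, 15 behind the front face of the fully squeezed trigger, 35 behind that of the released one. A gripper closing along the clamp's y, centred here from above, open 80 mm or more, can squeeze the full stroke without moving: the front finger pushes the trigger, the rear one meets the handle only at full squeeze.
- pad_face (a point): Middle of the front face of the black pressure pad (44 wide, 30 high) on the jaw, at z=47 mm; it moves with the jaw and pushes the loose half towards +y.
- trigger (a joint): Trigger angle, rad: 0 released (a spring returns it), 0.4 fully squeezed. 22 mm wide, 10 thick, top about z=147; pivot at y=-67, z=80 mm of the clamp. A pawl drives the toothed jaw rod: teeth 6 mm apart, so a full squeeze moves the jaw about 12 mm after up to 6 mm of free play at the start. It takes 6 to 13 N at the fingertip with the jaw free, up to about 22 N pressing.
- jaw (a joint): Jaw advance, m: 0 fully back, growing toward the fixed jaw; pad face at y = 20 mm + jaw - gauge in the clamp's frame. Starts between 0 and 0.02. Stays where it is when the trigger is released (friction, 8 N). With both halves in place the pad begins to press at about 0.045.
- gauge (a joint): How far the sprung pressure pad is pushed back into the jaw, m: 0 unloaded; the spring gives 0.8 N per mm, at most 24 mm. A pin comes out of the back of the jaw head by the same length: its first 4 mm are white, then green to 12 mm, then red. At rest none of it shows.
- fixed_half: One half of the light wooden trivet, 54 (x) x 50 (y) x 24 mm, lying loose on the bed against the fixed jaw; origin: centre of its underside, its axes roughly along the clamp's.
- loose_half: The other half, the same shape and size (54 along its x, 50 along its y, 24 high), 70 g, lying on the worktop in front of the clamp; origin: centre of its underside. In the clamp its x axis runs along the clamp's x axis, either way round; gripped across its 54 mm the fingers pass beside the 36 mm wide bed.
- white_mug: White mug, 84 x 115 x 91 mm, standing by; not to be disturbed.
- jam: Jam jar, 71 mm across, 110 mm high, standing by; not to be disturbed.
- salt: Salt shaker, 44 mm across, 90 mm high, standing behind the clamp; not to be disturbed.
- spoon_wood: Wooden spoon, 338 mm long, lying by; not to be disturbed.
Mind the look-alikes: they are no part of the job. What is shaped like the fixed_half but white is not meant.

How it is judged:
By the outcome, as a careful person would: the job done as asked, in the order asked, and still so for the second after the job is handed in, while the arm keeps its last pose, push and grip.
It also fails if it takes over 61 s, if anything falls off the work surface, if the arm or the gripper's body presses on something with over 40 N, if the wrist force passes 120 N, or if a joint passes its speed limit or range.

## Working session

There is one attempt and no reset: what is moved stays moved. The work goes in short steps, Python scripts to look and compute and a shell command to move; the robot and the scene stay as the last step left them, time stands still between calls to the robot, and variables do not carry over. Pictures are saved under pics/ and viewed, at most 10 in all, crops included, and the job is handed in when it is done.

```bash
mkdir -p pics; cat > h.py <<'E'
import numpy as np, cv2
from station import bot
def cam(n):
    c=bot.read_camera(n); np.savez('/tmp/%s.npz'%n,**c); return c
def load(n): return np.load('/tmp/%s.npz'%n)
def pt(c,u,v,z=None):
    f=240/np.tan(np.radians(float(c['fovy']))/2); P=c['pose']
    d=np.array([(u-c['cx'])/f,(v-c['cy'])/f,1])
    if z is None:
        w=c['depth'][int(v)-1:int(v)+2,int(u)-1:int(u)+2]; return P[:3,:3]@(d*np.median(w))+P[:3,3]
    r=P[:3,:3]@d; return P[:3,3]+r*(z-P[2,3])/r[2]
def save(c,name,crop=None,s=1):
    im=c['pixels'][...,::-1]
    if crop: im=im[crop[1]:crop[3],crop[0]:crop[2]]
    cv2.imwrite('pics/'+name,cv2.resize(im,None,fx=s,fy=s,interpolation=cv2.INTER_CUBIC))
E
python3 - <<'E'
from h import *
for n in ['scene','side']: save(cam(n),n+'0.png')
o=bot.get_obs(); print(o)
E
```

```text
{'t': 0.1, 'q': array([-1.39811301,  0.47768345,  0.02236557,  1.55630426, -0.01151728,
        1.10931097, -0.08307151]), 'joint_vel': array([-2.26097821e-03, -2.40508894e-03, -3.46955743e-04, -4.93371575e-03,
        6.49418155e-06,  2.69376972e-03,  8.66586686e-04]), 'joint_torque': array([ 4.46467791e-03, -5.97756958e+01,  1.61330022e+00, -2.81950629e+01,
        1.27471896e-02,  5.05972712e-03, -6.64154598e-06]), 'eef_pos': array([0.18692392, 0.64807036, 0.23046657]), 'tool_rot': array([-5.66794722e-05,  1.39920515e-01,  9.90162425e-01, -7.86810079e-04]), 'contact_force': array([-0.32656308, -0.37775966, -0.00645359]), 'torque': array([-0.00327985,  0.03732346, -0.01122023]), 'grasp_force': 0.0, 'gripper_width': 1.0045849117478587}
```

View pics/scene0.png

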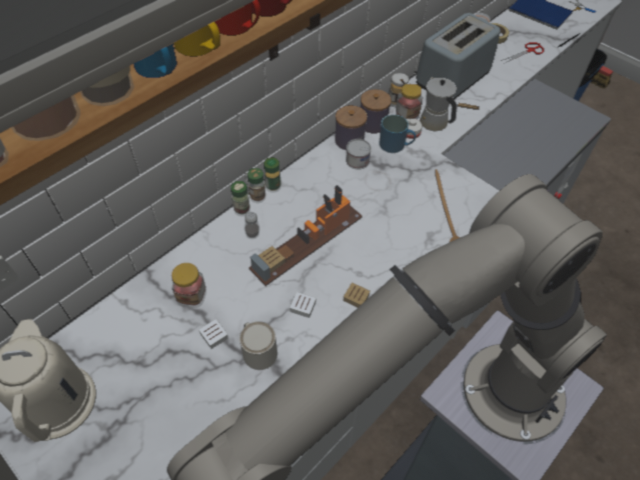

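View pics/side0.png

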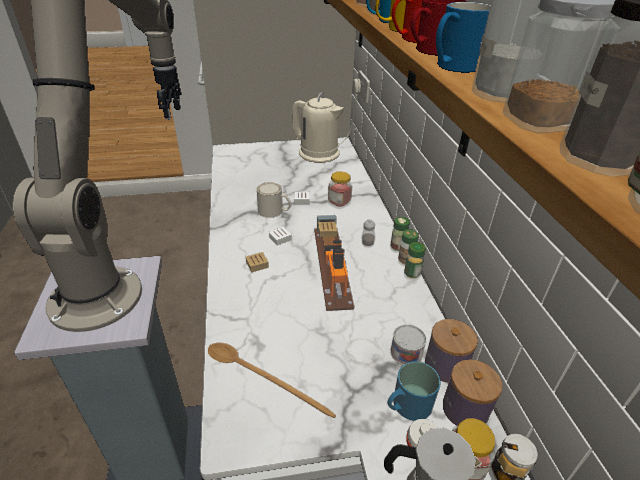

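Candidates for the loose half, by pixel in the scene view: the wooden piece at (356,294), white look-alikes at (302,303) and (213,332), and the fixed half in the clamp at (271,257). I choose the wooden one at (356,294), which is at (257,262) in the side view. I'll check it in a close crop.

```bash
python3 - <<'E'
from h import *
a=load('scene');b=load('side')
def crop(c,x0,y0,w,h,s): return cv2.resize(c['pixels'][y0:y0+h,x0:x0+w,::-1],None,fx=s,fy=s,interpolation=cv2.INTER_CUBIC)
A=crop(a,240,180,135,135,4.444)[:600,:600]
B=crop(b,240,215,120,100,5)
cv2.imwrite('pics/c1.png',A);cv2.imwrite('pics/c2.png',B)
for c,u,v in [(a,356,294),(a,271,257),(b,257,260),(a,302,303)]: print(pt(c,u,v))
# wooden half top segmentation by depth height
for c,(x0,x1,y0,y1) in [(a,(335,380,275,315)),(b,(240,275,245,280))]:
    P=np.array([pt(c,u,v) for v in range(y0,y1) for u in range(x0,x1)])
    m=P[(P[:,2]>.019)&(P[:,2]<.03)]; r=cv2.minAreaRect((m[:,:2]*1000).astype(np.float32)); print(len(m),r,m[:,2].mean())
E
```

```text
[0.43188323 0.07614387 0.02667627]
[0.65597443 0.16166149 0.05350683]
[0.43574309 0.06187346 0.02453001]
[0.51249519 0.19068959 0.0246586 ]
367 ((432.54302978515625, 71.60415649414062), (56.03313064575195, 53.034141540527344), 16.05756378173828) 0.023780568328255553
230 ((435.1137390136719, 69.6304931640625), (54.866111755371094, 54.098018646240234), 15.933777809143066) 0.023894400107941173
```

View pics/c1.png

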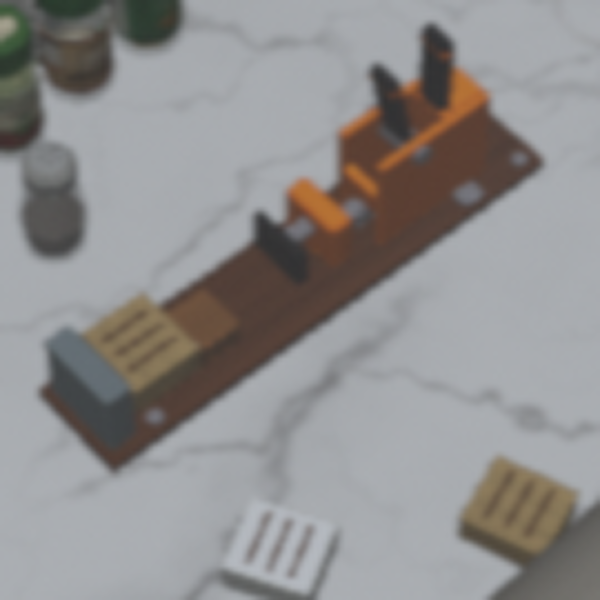

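View pics/c2.png

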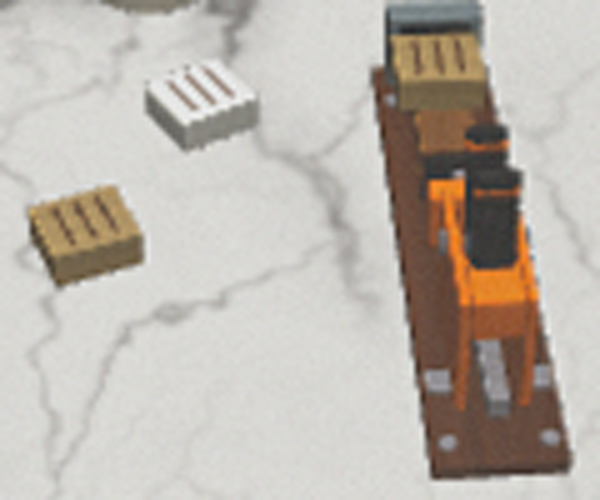

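The crops confirm the wooden half: its slots run about along world y, so its x axis is about 16° off world x. Next is the clamp pose.

```bash
python3 - <<'E'
from h import *
a=load('scene');b=load('side')
for c,L in [(a,[(265.9,285.3),(249,268.4),(362.2,216.5)]),(b,[(326.6,310),(354,308),(315,228.6)])]:
    for p in L: print(pt(c,*p,z=.012).round(4))
allm=[]
for c,(x0,x1,y0,y1) in [(a,(235,380,185,300)),(b,(305,362,205,320))]:
    vv,uu=np.mgrid[y0:y1,x0:x1]
    f=240/np.tan(np.radians(float(c['fovy']))/2);d=c['depth'][y0:y1,x0:x1]
    P=np.stack([(uu-c['cx'])/f*d,(vv-c['cy'])/f*d,d],-1)@c['pose'][:3,:3].T+c['pose'][:3,3]
    px=c['pixels'][y0:y1,x0:x1].astype(int); br=(px[...,0]-px[...,2]>15)
    m=P[br&(P[...,2]>.006)&(P[...,2]<.11)]; r=cv2.minAreaRect((m[:,:2]*1000).astype(np.float32)); print(len(m),r)
    org=P[(px[...,0]-px[...,2]>90)]; 
    if len(org): print('orange',len(org),org.min(0),org.max(0))
    bl=P[(P[...,2]>.12)&(P[...,2]<.18)&(px.max(-1)<110)]; print('handle/trig',len(bl),bl.min(0),bl.max(0),bl.mean(0))
E
```

```text
[0.6225 0.2142 0.012 ]
[0.6932 0.2098 0.012 ]
[ 0.5962 -0.1347  0.012 ]
[ 0.5996 -0.1493  0.012 ]
[ 0.671  -0.1531  0.012 ]
[0.6296 0.2061 0.012 ]
2928 ((647.0416259765625, 64.31512451171875), (393.3247985839844, 311.0824279785156), 37.28546142578125)
orange 178 [-0.01985695 -0.10194974  0.03529957] [0.66742093 0.69936579 1.29477848]
handle/trig 115 [ 0.62660054 -0.07641815  0.12059835] [ 0.65196797 -0.02549695  0.15571622] [ 0.63873497 -0.05385969  0.13837179]
1777 ((662.2330932617188, 95.08863830566406), (492.2541809082031, 101.08098602294922), 80.55918884277344)
orange 312 [ 0.42366718 -0.92837507  0.01395266] [0.6634314  0.15422152 0.84865779]
handle/trig 152 [ 0.62991041 -0.08552867  0.12017998] [ 0.65221172 -0.03138009  0.15445607] [ 0.64118092 -0.06406652  0.13713229]
```

```bash
cat >> h.py <<'E'
from scipy.spatial.transform import Rotation as R
def go(x,y,z,yang=None):
    """rows for TCP target (m), tool y-axis angle in deg (mod 180)"""
    o=bot.get_obs(); q=o['tool_rot']; M=R.from_quat(q[[1,2,3,0]]).as_matrix()
    s=0
    if yang is not None:
        a=np.degrees(np.arctan2(M[1,1],M[0,1])); s=np.radians((a-yang+90)%180-90)
    print('row',(M.T@(np.array([x,y,z])-o['eef_pos'])*100).round(2),round(s,3),'w',round(o['gripper_width'],3),'y',np.degrees(np.arctan2(M[1,1],M[0,1])).round(2),M[:,2].round(3))
E
python3 - <<'E'
from h import *
go(.5,.33,.25,45); go(.4335,.0705,.15,16)
E
```

```text
row [-38.9  -21.89  -1.91] 0.505 w 1.005 y 73.91 [-0.    -0.002 -1.   ]
row [-39.7  -48.65   8.13] 1.011 w 1.005 y 73.91 [-0.    -0.002 -1.   ]
```

```bash
python3 -m jog '[[-38.9,-21.9,-2,0.5],[-38.9,-21.9,-2,0.5],[-38.9,-21.9,-2,0.5],[-38.9,-21.9,-2,0.5],[-38.9,-21.9,-2,0.5],[-38.9,-21.9,-2,0.5],[-38.9,-21.9,-2,0.5],[-38.9,-21.9,-2,0.5],[-38.9,-21.9,-2,0.5],[-39.7,-48.6,6,1.01],[-39.7,-48.6,6,1.01],[-39.7,-48.6,6,1.01],[-39.7,-48.6,6,1.01],[-39.7,-48.6,6,1.01],[-39.7,-48.6,6,1.01],[-39.7,-48.6,6,1.01],[-39.7,-48.6,6,1.01],[-39.7,-48.6,6,1.01],[-39.7,-48.6,6,1.01],[-39.7,-48.6,6,1.01]]' -1 20
python3 - <<'E'
from h import *
c=cam('wrist'); save(c,'w1.png'); go(.4335,.0705,.15,16); print(c['pose'].round(3))
E
```

```text
t: 1.77
eef_pos: [0.434, 0.0723, 0.1714]
tool_rot: [-0.0, 0.601, 0.799, 0.0]
contact_force: [-0.5, 0.6, -0.5]
gripper_width: 1.001
grasp_force: 0.0
row [-0.21 -0.13  2.15] 0.002 w 0.999 y 16.14 [ 0.001  0.    -1.   ]
[[ 0.961  0.266  0.074  0.415]
 [ 0.276 -0.928 -0.249  0.135]
 [ 0.002  0.259 -0.966  0.313]
 [ 0.     0.     0.     1.   ]]
```

View pics/w1.png

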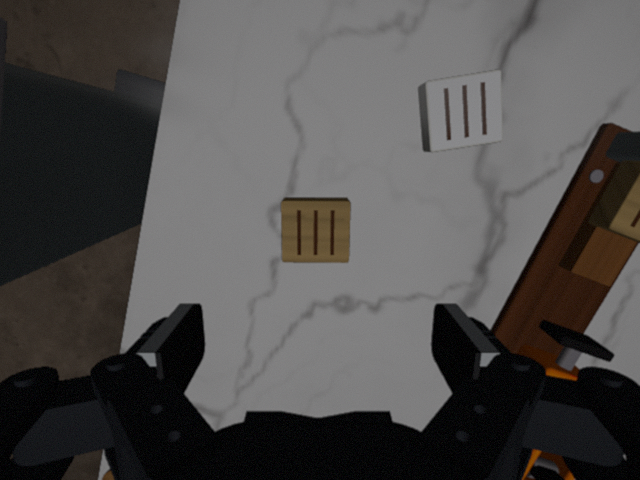

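The wrist view shows the wooden half upright in the frame, with its top face at about u 282–350, v 202–262. It is aligned with the fingers, and its slots run along image v.

```bash
python3 - <<'E'
from h import *
c=load('wrist')
P=np.array([pt(c,u,v) for v in range(185,280) for u in range(265,365)])
m=P[(P[:,2]>.018)&(P[:,2]<.03)]; r=cv2.minAreaRect((m[:,:2]*1000).astype(np.float32)); print(len(m),r)
for p in [(282,202),(350,202),(350,262),(282,262),(316,232)]: print(pt(c,*p,z=.024).round(4))
x,y=np.array(r[0])/1000
go(x,y,.006,16)
E
```

```text
4268 ((432.07965087890625, 70.90150451660156), (54.153297424316406, 50.11674499511719), 15.616321563720703)
[0.4012 0.0869 0.024 ]
[0.4512 0.1012 0.024 ]
[0.4655 0.0553 0.024 ]
[0.4133 0.0404 0.024 ]
[0.4327 0.0714 0.024 ]
row [-0.13 -0.26 16.55] 0.002 w 0.999 y 16.14 [ 0.001  0.    -1.   ]
```

```bash
python3 -m jog '[[-0.1,-0.25,5,-0.005],[-0.1,-0.25,9,-0.005],[-0.1,-0.25,13,-0.005],[-0.1,-0.25,16,-0.005],[-0.1,-0.25,16.8,-0.005],[-0.1,-0.25,16.8,-0.005]]' -1 30; python3 -m jog '[[0,0,0,0],[0,0,0,0],[0,0,0,0],[0,0,0,0],[0,0,0,0],[0,0,0,0],[0,0,0,0],[0,0,0,0]]' 1 30;  python3 -m jog '[[0,0,-2,0],[0,0,-5,0],[0,0,-9,0],[0,0,-12,0],[0,0,-12,0],[0,0,-12,0]]'
python3 - <<'E'
from h import *
c=cam('wrist'); save(c,'w2.png')
E
```

```text
t: 2.32
eef_pos: [0.4303, 0.0706, 0.0016]
tool_rot: [-0.002, 0.599, 0.801, -0.002]
contact_force: [-0.4, -0.6, 0.4]
gripper_width: 1.002
grasp_force: 0.0
t: 2.98
eef_pos: [0.4334, 0.0707, 0.0054]
tool_rot: [0.001, 0.599, 0.8, 0.002]
contact_force: [-0.2, 0.1, 7.8]
gripper_width: 0.62
grasp_force: 31.4
t: 3.48
eef_pos: [0.4333, 0.0709, 0.126]
tool_rot: [0.001, 0.599, 0.801, 0.003]
contact_force: [-0.3, 0.0, -0.1]
gripper_width: 0.622
grasp_force: 32.8
```

View pics/w2.png

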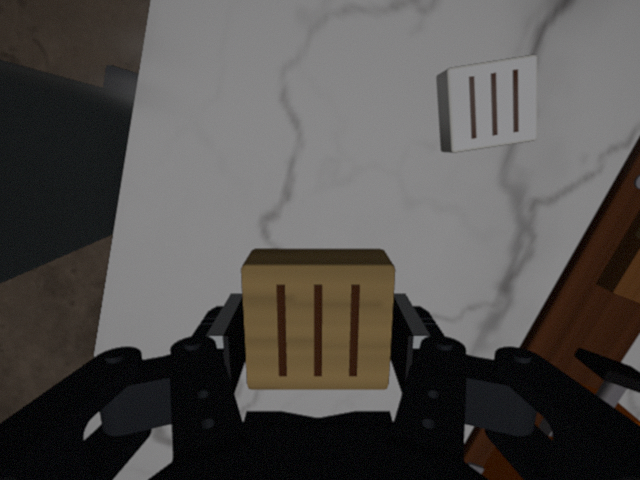

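```bash
python3 - <<'E'
from h import *
c=load('wrist'); print('half top',pt(c,318,330),pt(c,270,270),pt(c,370,380)); print('tips',pt(c,228,330),pt(c,408,330))
go(.6535,.106,.2,-4.2)
E
```

```text
half top [0.4323744  0.07202118 0.1445545 ] [0.41022266 0.08871844 0.14339408] [0.45692167 0.05740321 0.14399228]
tips [0.40325651 0.07350146 0.16291336] [0.45573358 0.08890242 0.16345019]
row [-2.83 22.26 -7.47] 0.359 w 0.626 y 16.36 [ 0.003  0.002 -1.   ]
```

```bash
python3 -m jog '[[-2.8,1,-7.5,0.1],[-2.8,5,-7.5,0.2],[-2.8,9,-7.5,0.35],[-2.8,13,-7.5,0.35],[-2.8,17,-7.5,0.35],[-2.8,20,-7.5,0.355],[-2.8,22.2,-7.5,0.355],[-2.8,22.2,-7.5,0.355],[-2.8,22.2,-7.5,0.355]]'
python3 - <<'E'
from h import *
c=cam('wrist'); save(c,'w3.png'); go(.6535,.106,.2,-4.2)
E
```

```text
t: 4.28
eef_pos: [0.6523, 0.1055, 0.1959]
tool_rot: [-0.001, 0.731, 0.682, -0.002]
contact_force: [-1.0, -0.9, -0.8]
gripper_width: 0.624
grasp_force: 32.8
row [ 0.13  0.2  -0.36] 0.003 w 0.627 y -4.04 [-0.003 -0.001 -1.   ]
```

View pics/w3.png

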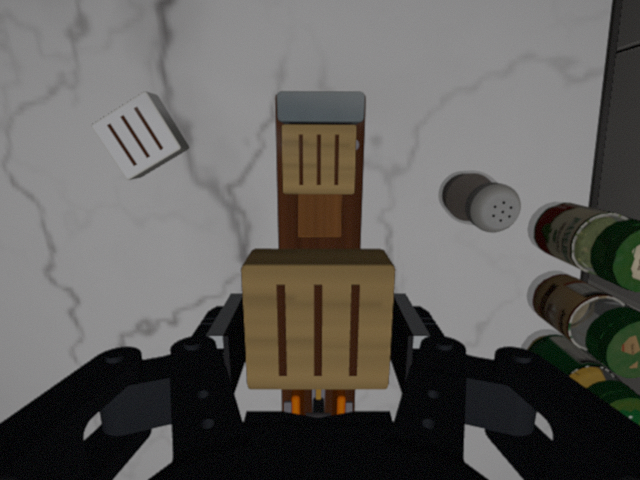

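The wrist view shows the clamp upright in the frame. The fixed half's top spans u 282–355, v 125–194. The bed's near end is at v≈237, u 298–342, and the jaw's inner top edge is at v≈121.

```bash
python3 - <<'E'
from h import *
c=load('wrist')
vv,uu=np.mgrid[85:250,265:375]; f=240/np.tan(np.radians(float(c['fovy']))/2); d=c['depth'][85:250,265:375]
P=np.stack([(uu-c['cx'])/f*d,(vv-c['cy'])/f*d,d],-1)@c['pose'][:3,:3].T+c['pose'][:3,3]
for n,lo,hi in [('base',.007,.017),('bed',.026,.034),('half',.048,.0585),('jaw',.061,.07)]:
    m=P[(P[...,2]>lo)&(P[...,2]<hi)]; print(n,len(m),cv2.minAreaRect((m[:,:2]*1000).astype(np.float32)),m[:,2].mean().round(4))
for n,z,L in [('base',.012,[(278,200),(279,248),(362,200),(360,248)]),('bed',.03,[(298,237),(342,237)]),('jaw',.065,[(278,121),(364,121)]),('half',.054,[(282,125),(355,125),(284,194),(354,194)])]:
    print(n,[pt(c,*p,z=z)[:2].round(4) for p in L])
E
```

```text
base 3781 ((655.9756469726562, 145.369140625), (129.3009033203125, 74.120361328125), 85.6363754272461) 0.0111
bed 1871 ((656.5501098632812, 141.31744384765625), (90.02643585205078, 56.00625228881836), 86.09954833984375) 0.0293
half 5155 ((656.4090576171875, 160.45458984375), (51.09941864013672, 54.85181427001953), 85.60212707519531) 0.0533
jaw 2659 ((659.8283081054688, 195.25079345703125), (20.693584442138672, 59.6504020690918), 85.46553039550781) 0.064
base [array([0.6189, 0.1269]), array([0.6156, 0.0842]), array([0.691 , 0.1218]), array([0.6875, 0.0791])]
bed [array([0.6346, 0.0973]), array([0.6712, 0.0948])]
jaw [array([0.6303, 0.1879]), array([0.6889, 0.1838])]
half [array([0.6318, 0.1857]), array([0.6837, 0.182 ]), array([0.6287, 0.1367]), array([0.6808, 0.133 ])]
```

```bash
python3 - <<'E'
from h import *
c=load('wrist'); o=bot.get_obs(); print(o['eef_pos'])
P=np.array([pt(c,u,v) for v in range(235,400) for u in range(235,402)])
m=P[(abs(P[:,2]-.215)<.009)&(P[:,1]>.06)]; r=cv2.minAreaRect((m[:,:2]*1000).astype(np.float32)); print(len(m),r,m[:,2].mean())
for p in [(243,265),(393,265),(390,388),(247,388)]: print(pt(c,*p,z=o['eef_pos'][2]+.018).round(4))
go(.6535,.106,.0365,-4.4)
E
```

```text
[0.65142731 0.1048422  0.19639434]
20302 ((652.1074829101562, 106.26886749267578), (49.87867736816406, 61.43056106567383), 85.91065979003906) 0.21377092636427603
[0.6282 0.1328 0.2144]
[0.6793 0.1292 0.2144]
[0.6772 0.0809 0.2144]
[0.6238 0.0847 0.2144]
row [ 0.15  0.25 15.99] 0.006 w 0.627 y -4.04 [-0.003 -0.001 -1.   ]
```

```bash
python3 -m jog '[[0,0.2,3,0.006],[0,0.2,7,0.006],[0,0.2,11,0.006],[0,0.2,14,0.006],[0,0.2,15,0.006],[0,0.2,15.4,0.006],[0,0.2,15.7,0.006],[0,0.2,15.7,0.006],[0,0.2,15.7,0.006]]'
```

```text
t: 5.08
eef_pos: [0.6559, 0.1054, 0.0434]
tool_rot: [0.001, 0.734, 0.68, 0.001]
contact_force: [0.1, 0.2, -0.5]
gripper_width: 0.624
grasp_force: 32.7
```

```bash
python3 - <<'E'
from h import *
c=cam('wrist'); save(c,'w4.png')
go(.6535,.1045,.0365,-4.4)
E
```

```text
row [-0.12 -0.23  0.68] 0.001 w 0.62 y -4.36 [ 0.003  0.001 -1.   ]
```

View pics/w4.png

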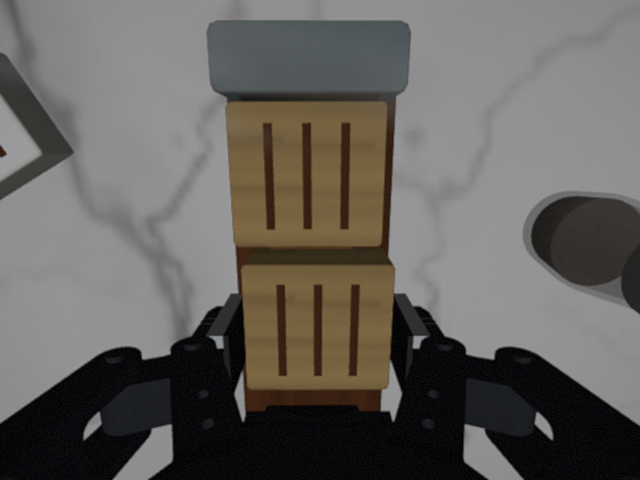

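```bash
python3 - <<'E'
from h import *
c=load('wrist')
A=pt(c,307,245);B=pt(c,318,268);C=pt(c,318,384);D=pt(c,307,240)
print(A,D,B,C); o=np.array([.647,.0212]); X=np.array([.9971,-.0767]);Y=np.array([.0767,.9971])
for n,p in [('fix edge',pt(c,307,245,z=.054)),('fix L',pt(c,232,200,z=.054)),('fix R',pt(c,384,200,z=.054)),('loose far',pt(c,318,265,z=B[2])),('near',pt(c,318,388,z=C[2])),('loose L',pt(c,245,330,z=B[2])),('R',pt(c,391,330,z=B[2])),('baseL',pt(c,246,408,z=.012)),('baseR',pt(c,381,408,z=.012)),('jaw',pt(c,309,94,z=.065))]: print(n,((p[:2]-o)@X*1000).round(1),((p[:2]-o)@Y*1000).round(1))
E
```

```text
[0.6538716  0.13581046 0.0526408 ] [0.65406358 0.13786897 0.05346603] [0.65732735 0.12950682 0.0609531 ] [0.65382618 0.08396215 0.06111649]
fix edge -1.9 115.2
fix L -27.8 131.3
fix R 25.0 131.3
loose far 2.0 109.9
near 2.0 61.4
loose L -24.3 85.4
R 28.3 85.2
baseL -36.1 14.4
baseR 35.9 14.1
jaw -0.7 164.3
```

```bash
python3 -m jog '[[0,-0.25,0.2,0],[0,-0.25,0.5,0],[0,-0.25,0.7,0],[0,-0.25,0.75,0],[0,-0.25,0.75,0],[0,-0.25,0.75,0]]'; python3 - <<'E'
from h import *
o=bot.get_obs();print(o['eef_pos'],o['contact_force']); go(.6535,.1045,.0365,-4.4)
E
```

```text
t: 5.63
eef_pos: [0.6522, 0.1058, 0.0354]
tool_rot: [-0.0, 0.733, 0.68, 0.0]
contact_force: [-5.8, 0.3, 13.0]
gripper_width: 0.624
grasp_force: 34.3
[0.65220885 0.10576285 0.03544963] [-5.79827182  0.32552523 12.9755106 ]
row [-0.12  0.14 -0.11] 0.001 w 0.624 y -4.35 [ 0.     0.001 -1.   ]
```

```bash
python3 -m jog '[[0,0,-0.05,0],[0,0,-0.05,0],[0,0,-0.05,0],[0,0,-0.05,0],[0,0,-0.05,0]]' -0.4 20;  python3 -m jog '[[0,0,-1,0],[0,0,-3,0],[0,0,-7,0],[0,0,-11,0],[0,0,-15,0],[0,0,-16,0],[0,0,-16,0],[0,0,-16,0]]' -1
python3 - <<'E'
from h import *
c=cam('wrist'); save(c,'w5.png')
vv,uu=np.mgrid[85:400,245:400]; f=240/np.tan(np.radians(float(c['fovy']))/2); d=c['depth'][85:400,245:400]
P=np.stack([(uu-c['cx'])/f*d,(vv-c['cy'])/f*d,d],-1)@c['pose'][:3,:3].T+c['pose'][:3,3]
o=np.array([.647,.0212]); X=np.array([.9971,-.0767]);Y=np.array([.0767,.9971])
m=P[(P[...,2]>.048)&(P[...,2]<.058)]; q=np.stack([(m[:,:2]-o)@X,(m[:,:2]-o)@Y],-1)*1000
print(q.min(0),q.max(0))
h=np.histogram(q[:,1],bins=np.arange(20,175,3)); print(list(zip(h[1].astype(int),h[0])))
l=q[(q[:,1]<111)&(q[:,1]>50)]; print(cv2.minAreaRect(l.astype(np.float32)))
ori=m
go(*(o-.087*Y),.2,85.6)
E
```

```text
t: 6.05
eef_pos: [0.652, 0.1055, 0.034]
tool_rot: [-0.0, 0.733, 0.68, -0.0]
contact_force: [-0.0, -0.4, -0.8]
gripper_width: 0.7
grasp_force: 0.0
t: 6.72
eef_pos: [0.6524, 0.1057, 0.1953]
tool_rot: [0.0, 0.733, 0.68, 0.001]
contact_force: [-0.2, 1.1, -0.3]
gripper_width: 1.002
grasp_force: 0.0
[-28.76022319 -66.55804834] [ 27.29855771 165.50614268]
[(np.int64(20), np.int64(39)), (np.int64(23), np.int64(0)), (np.int64(26), np.int64(0)), (np.int64(29), np.int64(24)), (np.int64(32), np.int64(238)), (np.int64(35), np.int64(0)), (np.int64(38), np.int64(0)), (np.int64(41), np.int64(0)), (np.int64(44), np.int64(0)), (np.int64(47), np.int64(0)), (np.int64(50), np.int64(0)), (np.int64(53), np.int64(0)), (np.int64(56), np.int64(0)), (np.int64(59), np.int64(78)), (np.int64(62), np.int64(260)), (np.int64(65), np.int64(258)), (np.int64(68), np.int64(236)), (np.int64(71), np.int64(262)), (np.int64(74), np.int64(272)), (np.int64(77), np.int64(255)), (np.int64(80), np.int64(251)), (np.int64(83), np.int64(255)), (np.int64(86), np.int64(281)), (np.int64(89), np.int64(280)), (np.int64(92), np.int64(281
[... 301 characters left out ...]
2), np.int64(295)), (np.int64(125), np.int64(291)), (np.int64(128), np.int64(291)), (np.int64(131), np.int64(291)), (np.int64(134), np.int64(292)), (np.int64(137), np.int64(340)), (np.int64(140), np.int64(316)), (np.int64(143), np.int64(294)), (np.int64(146), np.int64(294)), (np.int64(149), np.int64(369)), (np.int64(152), np.int64(300)), (np.int64(155), np.int64(299)), (np.int64(158), np.int64(375)), (np.int64(161), np.int64(296)), (np.int64(164), np.int64(77)), (np.int64(167), np.int64(0)), (np.int64(170), np.int64(0))]
((-1.6884346008300781, 85.53048706054688), (49.66109848022461, 54.12833023071289), 89.81669616699219)
row [-17.16   0.18  -0.62] -1.57 w 1.004 y -4.35 [-0.001  0.    -1.   ]
```

View pics/w5.png

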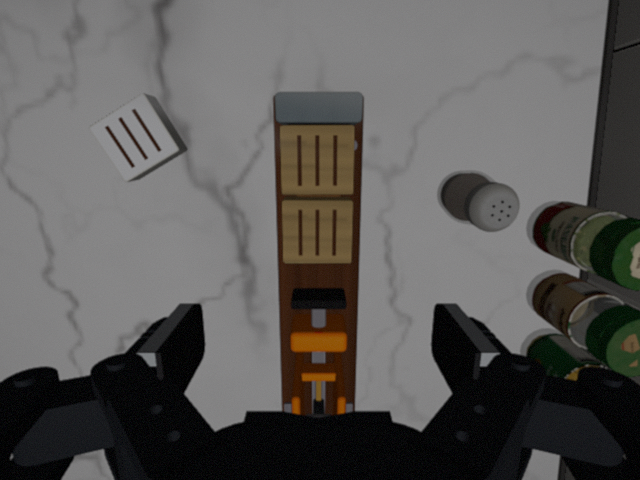

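```bash
python3 -m jog '[[-3,0.2,-0.6,-0.12],[-7,0.2,-0.6,-0.24],[-11,0.2,-0.6,-0.36],[-15,0.2,-0.6,-0.48],[-17.1,0.2,-0.6,-0.6],[-17.1,0.2,-0.6,-0.72],[-17.1,0.2,-0.6,-0.84],[-17.1,0.2,-0.6,-0.96],[-17.1,0.2,-0.6,-1.08],[-17.1,0.2,-0.6,-1.2],[-17.1,0.2,-0.6,-1.32],[-17.1,0.2,-0.6,-1.44],[-17.1,0.2,-0.6,-1.57],[-17.1,0.2,-0.6,-1.57],[-17.1,0.2,-0.6,-1.57]]'
python3 - <<'E'
from h import *
c=cam('wrist'); save(c,'w6.png'); o=np.array([.647,.0212]); X=np.array([.9971,-.0767]);Y=np.array([.0767,.9971])
vv,uu=np.mgrid[0:480,0:640]; f=240/np.tan(np.radians(float(c['fovy']))/2); d=c['depth']
P=np.stack([(uu-c['cx'])/f*d,(vv-c['cy'])/f*d,d],-1)@c['pose'][:3,:3].T+c['pose'][:3,3]
cx=((P[...,:2]-o)@X)*1000; cy=((P[...,:2]-o)@Y)*1000
m=(P[...,2]>.135)&(P[...,2]<.16)&(cy<-20)&(cy>-130)&(abs(cx)<30)
q=np.stack([cx[m],cy[m]],-1)
for lo,hi in [(-125,-85),(-85,-40)]:
    s=q[(q[:,1]>lo)&(q[:,1]<hi)]; print(len(s),s.min(0) if len(s) else '',s.max(0) if len(s) else '')
go(*(o-.087*Y),.109,85.6); print(bot.get_obs()['q'])
E
```

```text
t: 8.02
eef_pos: [0.6402, -0.0651, 0.1987]
tool_rot: [-0.001, 0.04, 0.999, 0.0]
contact_force: [0.0, 0.1, 0.1]
gripper_width: 1.002
grasp_force: 0.0
846 [ -13.22164789 -102.25797736] [ 10.73814587 -92.14399894]
840 [-12.4102013  -61.40022405] [  9.59218672 -49.88504514]
row [-0.02 -0.04  9.  ] -0.004 w 1.003 y 85.38 [-0.002  0.    -1.   ]
[-0.14580272  0.46078344  0.20591082  1.67657757 -0.10722808  1.01756001
  1.5859987 ]
```

View pics/w6.png

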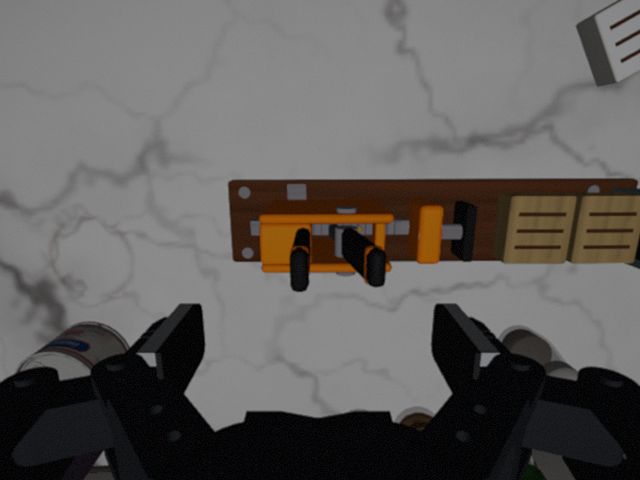

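The wrist view shows the hand straddling the handle at (300,265) and the trigger at (365,260). The jaw is at (430,235), the pad at (463,232), and both halves sit on the bed at (540,230) and (605,230). Descending to the grip point.

```bash
python3 -m jog '[[0.1,0,3,-0.004],[0.1,0,6,-0.004],[0.1,0,8,-0.004],[0.1,0,9,-0.004],[0.1,0,9,-0.004],[0.1,0,9,-0.004]]'; cat >> h.py <<'E'
O=np.array([.647,.0212]); X=np.array([.9971,-.0767]);Y=np.array([.0767,.9971])
def cloud(n='wrist'):
    c=cam(n); vv,uu=np.mgrid[0:480,0:640]; f=240/np.tan(np.radians(float(c['fovy']))/2); d=c['depth']
    P=np.stack([(uu-c['cx'])/f*d,(vv-c['cy'])/f*d,d],-1)@c['pose'][:3,:3].T+c['pose'][:3,3]
    return c['pixels'].astype(int),np.stack([((P[...,:2]-O)@X)*1000,((P[...,:2]-O)@Y)*1000,P[...,2]*1000],-1),uu,vv,d>0
def look(n='wrist'):
    px,Q,uu,vv,ok=cloud(n); r,g,b=px[...,0],px[...,1],px[...,2]; x,y,z=Q[...,0],Q[...,1],Q[...,2]
    reg=ok&(abs(x)<32)&(y>-40)&(y<170)
    S=lambda m:(int(m.sum()),np.percentile(y[m],[1,50,99]).round(1)) if m.sum()>3 else int(m.sum())
    print(n,'head',S(reg&(z>58)&(z<72)&(r-b>60)&(y>-25)&(y<90)),'pad',S(reg&(z>53)&(z<66)&(px.max(-1)<45)&(y<75)&(y>10)),
     'wood',S(reg&(z>48)&(z<58)&(r-b>20)&(r>90)&(y>50)))
    pin=reg&(abs(x)<12)&(y>-30)&(y<62)&(z>25)&(z<70)
    print('  green',S(pin&(g>r+25)&(g>b+15)),'red',S(pin&(r>g+50)&(abs(g-b)<18)))
E
python3 - <<'E'
from h import *
look(); look('scene'); look('side')
E
```

```text
t: 8.57
eef_pos: [0.6402, -0.0651, 0.1104]
tool_rot: [-0.0, 0.037, 0.999, -0.0]
contact_force: [0.6, -0.6, 0.7]
gripper_width: 1.001
grasp_force: 0.0
wrist head (2929, array([-12.1,  -4.8,   4.8])) pad (1641, array([23.5, 25.7, 31.5])) wood (4440, array([60.2, 74. , 93.5]))
  green 0 red (7, array([ 5.7,  6. , 10.9]))
scene head (92, array([-9.8,  0.2,  8.7])) pad 0 wood (571, array([ 62.1, 111.9, 160.8]))
  green 0 red 0
side head (31, array([-16.4,  -8. ,  -0.1])) pad 0 wood (270, array([ 56. , 104.3, 160.2]))
  green 0 red 0
```

```bash
python3 -m jog '[[0,0,0,0],[0,0,0,0],[0,0,0,0],[0,0,0,0],[0,0,0,0],[0,0,0,0],[0,0,0,0],[0,0,0,0],[0,0,0,0],[0,0,0,0]]' 0.3 30
python3 - <<'E'
from h import *
look()
E
python3 -m jog '[[0,0,0,0],[0,0,0,0],[0,0,0,0],[0,0,0,0],[0,0,0,0],[0,0,0,0],[0,0,0,0],[0,0,0,0],[0,0,0,0]]' -1
python3 - <<'E'
from h import *
look()
E
```

```text
t: 9.55
eef_pos: [0.6413, -0.0644, 0.1122]
tool_rot: [0.001, 0.037, 0.999, 0.001]
contact_force: [-1.5, 1.3, 10.0]
gripper_width: 0.369
grasp_force: 36.7
wrist head (2958, array([-4. ,  3.1, 12.9])) pad (1653, array([31.6, 33.8, 39.7])) wood (4757, array([60.1, 75.1, 95.7]))
  green 0 red (8, array([-26.8,  16.1,  18.4]))
t: 10.35
eef_pos: [0.6401, -0.0652, 0.1103]
tool_rot: [-0.0, 0.036, 0.999, -0.0]
contact_force: [0.2, -0.7, -0.0]
gripper_width: 0.996
grasp_force: 0.0
wrist head (3019, array([-4. ,  3.1, 13. ])) pad (1691, array([31.7, 33.8, 39.6])) wood (4400, array([60.2, 73.9, 93.2]))
  green 0 red (7, array([13.6, 14.4, 19.6]))
```

```bash
python3 -m jog '[[0,0,0,0],[0,0,0,0],[0,0,0,0],[0,0,0,0],[0,0,0,0],[0,0,0,0],[0,0,0,0],[0,0,0,0],[0,0,0,0],[0,0,0,0]]' 0.3 30
python3 -m jog '[[0,0,0,0],[0,0,0,0],[0,0,0,0],[0,0,0,0],[0,0,0,0],[0,0,0,0],[0,0,0,0],[0,0,0,0],[0,0,0,0]]' -1
python3 - <<'E'
from h import *
look()
E
```

```text
t: 11.23
eef_pos: [0.6412, -0.0644, 0.112]
tool_rot: [0.001, 0.037, 0.999, 0.001]
contact_force: [-1.2, 0.6, 8.2]
gripper_width: 0.372
grasp_force: 36.4
t: 11.98
eef_pos: [0.6401, -0.0652, 0.1103]
tool_rot: [-0.0, 0.036, 0.999, -0.0]
contact_force: [-0.5, 0.1, -0.5]
gripper_width: 1.001
grasp_force: 0.0
wrist head (3066, array([ 7.9, 14.7, 24.9])) pad (1760, array([43.5, 45.6, 51.7])) wood (4398, array([60.2, 73.9, 93.2]))
  green 0 red (5, array([25.9, 31.5, 31.7]))
```

```bash
python3 -m jog '[[0,0,0,0],[0,0,0,0],[0,0,0,0],[0,0,0,0],[0,0,0,0],[0,0,0,0],[0,0,0,0],[0,0,0,0],[0,0,0,0],[0,0,0,0]]' 0.3 30
python3 -m jog '[[0,0,0,0],[0,0,0,0],[0,0,0,0],[0,0,0,0],[0,0,0,0],[0,0,0,0],[0,0,0,0],[0,0,0,0],[0,0,0,0]]' -1
python3 - <<'E'
from h import *
look(); look('scene')
E
```

```text
t: 12.87
eef_pos: [0.6412, -0.0644, 0.112]
tool_rot: [0.001, 0.037, 0.999, 0.001]
contact_force: [-1.8, 0.4, 9.3]
gripper_width: 0.368
grasp_force: 36.5
t: 13.62
eef_pos: [0.6401, -0.0652, 0.1103]
tool_rot: [-0.0, 0.036, 0.999, -0.0]
contact_force: [-0.2, -0.1, 0.2]
gripper_width: 0.998
grasp_force: 0.0
wrist head (3110, array([19.7, 26.3, 36.8])) pad (1775, array([55.3, 57.2, 63.1])) wood (3007, array([66.4, 78.9, 93.7]))
  green 0 red (6, array([37.5, 41. , 56.6]))
scene head (95, array([22.1, 32.9, 39.6])) pad 0 wood (558, array([ 67.1, 115. , 161.1]))
  green 0 red 0
```

```bash
python3 -m jog '[[0,0,0,0],[0,0,0,0],[0,0,0,0],[0,0,0,0],[0,0,0,0],[0,0,0,0],[0,0,0,0],[0,0,0,0],[0,0,0,0]]' 0.0 30
python3 - <<'E'
from h import *
look()
E
```

```text
t: 14.47
eef_pos: [0.6414, -0.0614, 0.1114]
tool_rot: [0.001, 0.035, 0.999, 0.002]
contact_force: [0.9, 6.4, 5.0]
gripper_width: 0.503
grasp_force: 3.5
wrist head (2936, array([24.3, 31.3, 41.3])) pad (1713, array([55.9, 57.8, 63.4])) wood (3705, array([66.4, 81.7, 99.1]))
  green 0 red 0
```

```bash
python3 -m jog '[[0,0,0,0],[0,0,0,0],[0,0,0,0],[0,0,0,0],[0,0,0,0],[0,0,0,0]]' 0.15 30
python3 - <<'E'
from h import *
look(); look('scene')
px,Q,uu,vv,ok=cloud()
m=ok&(abs(Q[...,0])<4)&(Q[...,1]>8)&(Q[...,1]<30)&(Q[...,2]>30)&(Q[...,2]<62); i=np.argsort(Q[...,1][m])[::max(1,m.sum()//25)]
print(np.c_[Q[m][i].round(0),px[m][i]].astype(int).tolist())
E
```

```text
t: 15.02
eef_pos: [0.6415, -0.0621, 0.1118]
tool_rot: [0.001, 0.036, 0.999, 0.002]
contact_force: [-1.5, 6.1, 8.8]
gripper_width: 0.43
grasp_force: 13.0
wrist head (2946, array([27. , 33.8, 44. ])) pad (1699, array([55.9, 57.8, 63.5])) wood (3640, array([65.8, 81.7, 98.8]))
  green (97, array([25.2, 26.6, 28.5])) red 0
scene head (86, array([28.9, 40. , 48.1])) pad 0 wood (535, array([ 67.3, 114.4, 161.1]))
  green 0 red 0
[[2, 8, 36, 106, 103, 109], [-3, 9, 34, 108, 104, 110], [-4, 10, 37, 107, 104, 109], [-1, 11, 36, 114, 111, 117], [3, 13, 35, 114, 110, 118], [3, 14, 34, 113, 109, 114], [3, 15, 37, 89, 85, 87], [2, 16, 36, 97, 93, 97], [3, 17, 36, 116, 113, 121], [3, 19, 37, 115, 113, 118], [-2, 20, 36, 113, 111, 117], [-2, 21, 52, 71, 74, 67], [4, 21, 53, 68, 67, 60], [1, 21, 59, 69, 69, 65], [-3, 21, 60, 64, 66, 62], [3, 21, 51, 72, 66, 59], [-3, 22, 61, 85, 87, 80], [3, 22, 34, 115, 112, 118], [-3, 22, 56, 70, 71, 66], [-2, 23, 35, 119, 117, 122], [0, 24, 35, 119, 116, 122], [0, 25, 35, 116, 114, 121], [3, 26, 35, 115, 111, 117], [2, 27, 35, 85, 56, 43], [0, 27, 37, 77, 32, 0], [-4, 28, 62, 33, 114, 50]]
```

```bash
python3 -m jog '[[0,0,0,0],[0,0,0,0],[0,0,0,0],[0,0,0,0],[0,0,0,0],[0,0,0,0]]' 0.22 30
python3 - <<'E'
from h import *
look()
E
```

```text
t: 15.67
eef_pos: [0.6414, -0.0635, 0.1121]
tool_rot: [0.001, 0.036, 0.999, 0.001]
contact_force: [-1.7, 3.3, 9.7]
gripper_width: 0.392
grasp_force: 15.7
wrist head (2970, array([29.5, 36.3, 46.4])) pad (1714, array([56. , 57.8, 63.6])) wood (3491, array([57. , 80.8, 97.1]))
  green (209, array([25.5, 27.8, 30.7])) red 0
```

```bash
python3 -m jog '[[0,0,0,0],[0,0,0,0],[0,0,0,0],[0,0,0,0],[0,0,0,0],[0,0,0,0],[0,0,0,0],[0,0,0,0]]'
python3 - <<'E'
from h import *
look(); print(bot.hand_in())
E
```

```text
t: 16.38
eef_pos: [0.6414, -0.0635, 0.1121]
tool_rot: [0.001, 0.036, 0.999, 0.001]
contact_force: [-2.5, 3.1, 10.1]
gripper_width: 0.392
grasp_force: 15.7
wrist head (2971, array([29.5, 36.3, 46.5])) pad (1714, array([55.9, 57.8, 63.5])) wood (3492, array([56.9, 80.8, 97. ]))
  green (206, array([25.4, 27.8, 30.6])) red 0
the job is handed in; nothing more can be done
None
```

I handed the job in at 16.4 s: the halves are pressed together with the gauge at about 9 mm (green showing, no red), and the gripper is still holding the trigger squeezed, about 80% of a full stroke by jaw travel; no verdict was returned.

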